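# Clear the toppled capacitor and cover the drive

### The arm

A 6-joint arm with a two-finger parallel gripper is mounted at the origin on the work surface. World frame = base frame: x ahead of the robot, y to its left, z up, the work surface at z = 0. Lengths are in m, angles in rad, forces in N, time in s.
With the tool pointing down it reaches from about 0.325 to 0.775 m from the base axis. Payload 5.5 kg.
Tool frame: the origin (TCP) lies between the finger pads; the fingertips stand 25 mm ahead of it and the grasp point (between the pads) lies 6 mm ahead of it; z points along the fingers, y is the line along which they close (so a half turn about z gives the same grasp; the last joint's range is limited). The gripper opens to 88 mm and grips with 3 to 60 N. Pads are 20 mm wide; open, the fingers measure 115 mm over their backs; the gripper's body (75 mm by 178 mm) begins 61 mm behind the grasp point.
Start: joints at [1.255, 0.091, 1.231, -0, 1.82, -0.057], TCP at [0.154, 0.58, 0.222] pointing down, gripper open.
Joint ranges: [-2.87, 2.87], [-0.86, 2.18], [0.17, 2.46], [-1.51, 4.65], [0.06, 2.69], [-2.65, 2.65]. Speed limits (rad/s): [2.57, 2.57, 3.01, 3.14, 3.14, 3.14].

### API

Orientations are given as a unit quaternion [w, x, y, z].
In Python, from cell import arm, vision gives the robot as it stands.
- The arm moves only by the tool apply_moves, never from a script. Its argument "targets" is text: rows parted by semicolons, each of 7 numbers parted by spaces: the finger opening in mm, from 0 to 87.8, then the shift along the world's x, y, z in mm, then the turn, a rotation vector about the world's x, y, z in degrees. In form: fingers dx dy dz wx wy wz; .... A call has 1 to 10 rows; each row is the pose to reach, as a shift and turn from the pose commanded when the call began; what a row does not reach only later rows make up. A row lasts 1/10 s, in which the tool goes at most 50 mm and 8.59 degrees, less where a joint would pass 70% of its speed; a pose out of reach is approached as far as the arm can. A call with a gripper value outside its range is refused whole. The fingers move at their own pace and stop on an object; the grip force is fixed at half the most. Time passes only in rows, so rows that repeat a pose let the fingers close. It gives the time, the measured TCP pose, the force, the opening and the grip force at its end, in the units of the state.
- arm.read_state(): the state, without advancing time (a new reading comes with each control period).
- vision.get_image(name): name is "side" or "top" or "wrist"; returns a dict with "color" (480x640x3 uint8, red, green, blue), "fx", "fy", "cx", "cy" (pixels), "camera_from_world" (4x4, takes a point from world to camera coordinates). Camera axes: x right, y down, z forward; pixel columns grow to the right and rows downward; lengths in m; the calibration is good to about 2 mm. The wrist camera is an equidistant fisheye: a pixel r from the principal point sees the ray r / f radians off the axis. A picture is of the moment at which its call begins. There is no depth.
- arm.hand_in(): hands the job in; it is judged then, once.
The state is a dict: "time": time; "joint_pos": joint angles; "joint_velocities": joint speeds; "joint_torque": joint torques, N m; "position": TCP position; "ee_rot": TCP orientation; "contact_force": force on the tool from outside, world axes, zero at the start; "ft_torque": the same for the moment, N m; "opening": opening from 0.0 (shut) to 1.0 (fully open); "finger_force": force on a finger pad.
Only numpy, scipy, OpenCV 4.12 (cv2) and the standard library are available. Lean on these libraries where they do the work, as an engineer would, in place of code of your own. Each camera call takes 0.05 s, during which the arm holds its last target. There are 200 camera calls.

### The job

A capacitor has toppled against the open drive chassis. First stand it upright in the middle of the white pad (within 15 mm) and let go; then lift the blue cover off its sloping rest and set it down squarely on the chassis, edges lined up within 5 mm and 3 degrees. Do not drop or slam either one, and leave the other things on the bench where they are.

Things in the scene. Friction and masses are not known exactly. Their poses are not given: they have to be found in the camera images.
- capacitor: the toppled capacitor: black can, diameter 50 mm, 140 mm tall with its square foot (70 x 70 x 6 mm, aluminium); blue band near the foot, two 4 mm brass terminals on top. Origin: centre of the foot's underside; z along the can, foot to top. At the start it leans 60 degrees from vertical: foot edge on the bench beyond the chassis, can across the far rim, top towards the robot. 0.3 kg
- pad: fixed white plastic pad 110 x 110 mm, 6 mm thick, with a 78 mm red square outlined on it; it is to the left or the right of the chassis. Origin: centre of its underside (its top is at z = 6 mm); z up
- chassis: fixed grey drive chassis, an open-topped box with a green circuit board inside: 120 mm along its x, 170 mm along its y, 55 mm high, walls 10 mm thick; thin fins on its two y ends reach 5 mm farther out. Origin: centre of its underside; the rim is at z = 55 mm
- cover: blue plate 120 (x) by 170 (y) by 5 mm with a black bar handle 12 mm wide (x), 90 long (y), 12 thick, its middle 37 mm above the plate's underside, on posts at y = -39 and +39 mm (26 mm free under the bar). Origin: centre of the plate's underside; z out on the handle side. Same when turned half round. Starts on the rest, tilted 30 degrees, face towards the robot. 0.35 kg
- rest: fixed sloping plywood rest on an aluminium stand, board 130 x 150 mm sloping 30 degrees, lower edge towards the robot with a 4 mm lip, upper edge 83 mm above the bench; to the left or the right of the chassis, on the other side from the pad. Origin: on the bench under the board's centre
- spare_a: bystander: a standing capacitor of the same kind, 140 mm tall; origin: centre of its underside
- spare_b: bystander: a second standing capacitor of the same kind; origin: centre of its underside
- driver_a: bystander: screwdriver 190 mm long with green handle, lying on the bench
- fuse_block: bystander: white ceramic fuse block 50 x 30 x 35 mm; origin: centre of its underside
- fan: bystander: black square cooling fan 80 x 80 x 25 mm lying flat; origin: centre of its underside

How it is judged:
By the outcome, as a careful person would: the job done as asked, in the order asked, and still so for the second after the job is handed in, with the robot touching nothing.
It also fails if it takes over 64 s, if anything falls off the work surface, if the arm or the gripper's body presses on something with over 40 N, if the wrist force passes 120 N, or if a joint passes its speed limit or range.

## Working session

There is one attempt and no reset: what is moved stays moved. The work goes in short steps, Python scripts to look and compute and a tool call to move; the robot and the scene stay as the last step left them, time stands still between calls to the robot, and variables do not carry over. Pictures are saved under pics/ and viewed, at most 10 in all, crops included, and the job is handed in when it is done.

Besides the shell and the picture viewer there is one more tool, called after ">>>" as name(argument=value, ...) on one line, values as JSON. apply_moves: Moves the arm, as the interface text tells. Its arguments: {"type":"object","properties":{"targets":{"type":"string"}},"required":["targets"]}

```bash
mkdir -p pics; ls; python3 - <<'E'
from cell import arm, vision
import cv2,numpy as np
np.set_printoptions(precision=4,suppress=True)
for n in ("side","top"):
    d=vision.get_image(n); cv2.imwrite(f"pics/{n}0.png",d["color"][:,:,::-1]); print(n,d["fx"],d["fy"],d["cx"],d["cy"]); print(d["camera_from_world"])
print(arm.read_state())
E
```

```text
pics
side 449.70196209904907 449.70196209904907 320.3875262041502 237.3217121510976
[[-0.8469 -0.5318 -0.0065  0.519 ]
 [-0.4     0.645  -0.6511  0.3048]
 [ 0.3504 -0.5488 -0.759   0.6542]
 [ 0.      0.      0.      1.    ]]
top 546.0042823550236 546.0042823550236 326.73945832639373 250.3469037151214
[[-0.0154 -0.9998 -0.0108  0.0103]
 [-0.9845  0.0171 -0.1748  0.6155]
 [ 0.175   0.008  -0.9845  1.1725]
 [ 0.      0.      0.      1.    ]]
{'time': 0.1, 'joint_pos': array([ 1.2553,  0.0918,  1.2318, -0.    ,  1.8198, -0.0567]), 'joint_velocities': array([ 0.0011, -0.0042, -0.0016,  0.0013,  0.0005,  0.0002]), 'joint_torque': array([  0.0015, -44.7856, -40.7571,   0.0699,   0.0284,  -0.0001]), 'position': array([0.1535, 0.5797, 0.2213]), 'ee_rot': array([-0.0002,  0.129 ,  0.9916, -0.0009]), 'contact_force': array([-0.2035, -0.6261, -0.22  ]), 'ft_torque': array([ 0.0353,  0.0344, -0.0503]), 'finger_force': 0.0, 'opening': 0.9974347910172376}
```

View pics/top0.png

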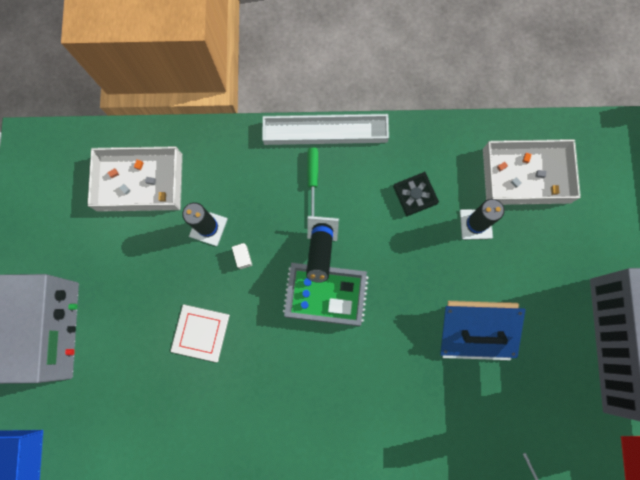

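View pics/side0.png

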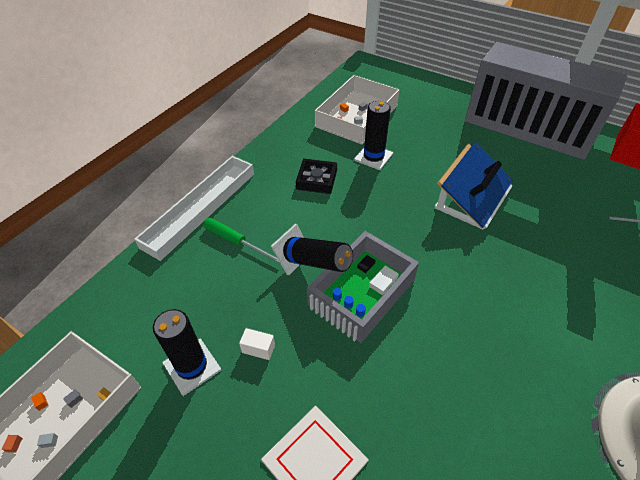

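Top view: pad on the left at (201,333), chassis at (326,294), capacitor's foot at (323,228) with its top at (318,275), and the cover on its rest at (483,332). The fuse block (242,256) and spare_a (208,225) are near the pad. Next I'll enlarge the areas that matter.

```bash
python3 - <<'E'
import cv2,numpy as np
def mont(src,out,items):
    im=cv2.imread(src);M=np.zeros((600,800,3),np.uint8)
    for (u,v,w,h,s,X,Y) in items:
        c=cv2.resize(im[v:v+h,u:u+w],None,fx=s,fy=s,interpolation=cv2.INTER_CUBIC)
        for k in range(0,w,10): cv2.line(c,(k*s,0),(k*s,6 if k%50 else 14),(0,255,255),1); 
        for k in range(0,h,10): cv2.line(c,(0,k*s),(6 if k%50 else 14,k*s),(0,255,255),1)
        M[Y:Y+c.shape[0],X:X+c.shape[1]]=c
    cv2.imwrite(out,M)
mont("pics/top0.png","pics/topm.png",[(275,210,100,120,4,0,0),(440,295,90,70,4,410,0),(165,300,70,65,4,410,300)])
mont("pics/side0.png","pics/sidem.png",[(265,215,160,130,3,0,0),(430,140,85,95,3,490,0),(255,400,120,80,2,0,400)])
E
```

```text
(no output)
```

View pics/topm.png

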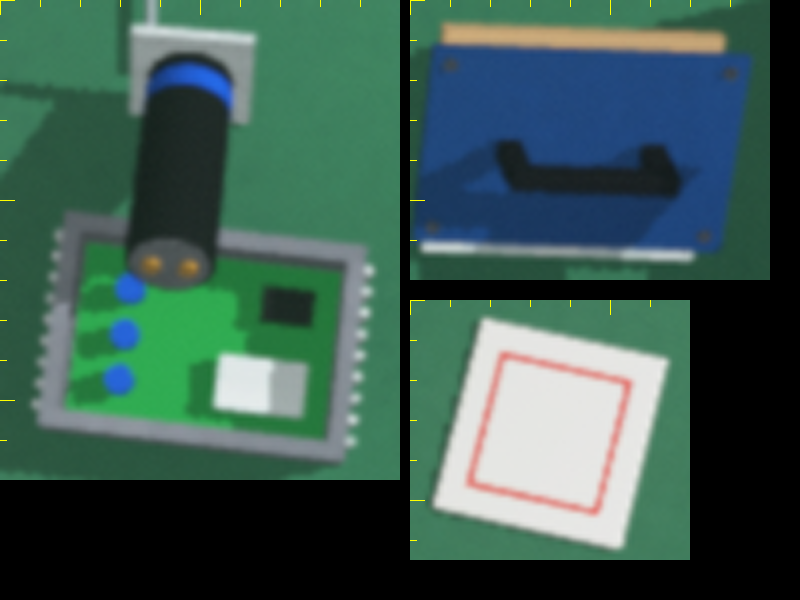

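View pics/sidem.png

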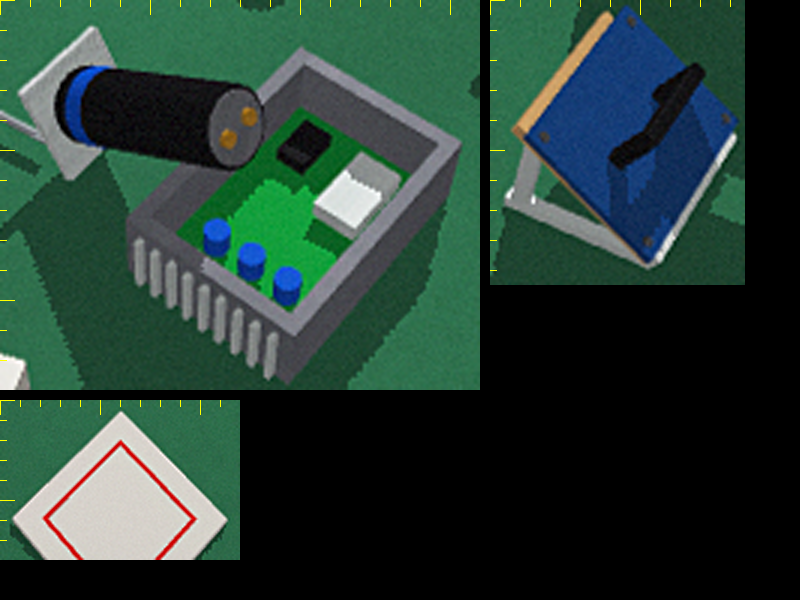

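```bash
cat > h.py <<'E'
import numpy as np
from scipy.optimize import least_squares
from scipy.spatial.transform import Rotation as R
C={}
def cam(n,f,cx,cy,T): C[n]=(f,cx,cy,np.array(T))
cam("side",449.702,320.3875,237.3217,[[-0.8469,-0.5318,-0.0065,0.519],[-0.4,0.645,-0.6511,0.3048],[0.3504,-0.5488,-0.759,0.6542]])
cam("top",546.004,326.7395,250.3469,[[-0.0154,-0.9998,-0.0108,0.0103],[-0.9845,0.0171,-0.1748,0.6155],[0.175,0.008,-0.9845,1.1725]])
def proj(n,P):
    f,cx,cy,T=C[n]; p=np.atleast_2d(P)@T[:,:3].T+T[:,3]; return f*p[:,:2]/p[:,2:]+[cx,cy]
def m(pts,X,Y,u,v,s): return (np.array(pts,float)-[X,Y]+.5)/s-.5+[u,v]
def fit(pose,p0,obs):
    "pose(p)->(R,t); obs: list of (cam, local pts, px)"
    f=lambda p:np.concatenate([(proj(n,np.array(L)@pose(p)[0].T+pose(p)[1])-px).ravel() for n,L,px in obs])
    r=least_squares(f,p0,loss="soft_l1",x_scale=.1); return r.x,f(r.x).reshape(-1,2)
E
cat > fit0.py <<'E'
from h import *
np.set_printoptions(precision=4,suppress=True)
flat=lambda p:(R.from_euler("z",p[2]).as_matrix(),np.array([p[0],p[1],0]))
rect=lambda a,b,z:[[a,b,z],[a,-b,z],[-a,-b,z],[-a,b,z]] # farL farR nearR nearL
ch=lambda P:m(P,0,0,275,210,4); chs=lambda P:m(P,0,0,265,215,3)
print("chassis",*fit(flat,[.5,0,0],[("top",rect(.06,.085,.055),ch([(66,211),(370,247),(343,462),(37,427)])),
 ("side",rect(.06,.085,.055),chs([(128,220),(302,48),(461,146),(292,335)]))]))
print("pad",*fit(flat,[.4,.3,-.1],[("top",rect(.055,.055,.006),m([(482,318),(668,358),(622,548),(433,507)],410,300,165,300,4)),
 ("side",rect(.055,.055,.006)[:3],m([(12,519),(120,412),(227,519)],0,400,255,400,2))]))
# cover: yaw, tilt 30, free xyz ; plate x axis goes up slope (away from robot)
cov=lambda p:((R.from_euler("z",p[3])*R.from_euler("y",-30,degrees=True)).as_matrix(),np.array(p[:3]))
print("cover",*fit(cov,[.4,-.3,.05,0],[("top",rect(.06,.085,.005),m([(433,45),(751,57),(718,254),(414,240)],410,0,440,295,4)),
 ("side",rect(.06,.085,.005),m([(518,130),(627,8),(740,122),(655,262)],490,0,430,140,3))]))
def cap(p):
    d=np.array([np.cos(p[2]),np.sin(p[2]),0]);s,c=np.sin(np.pi/3),.5;z=np.array([0,0,1.])
    zc=s*d+c*z;xc=-c*d+s*z;yc=np.cross(zc,xc)
    return np.c_[xc,yc,zc],np.array([p[0],p[1],0])+.035*xc
q,r=fit(cap,[.6,0,np.pi],[("top",[[.035,-.035,0],[.035,.035,0],[-.035,.035,.006],[-.035,-.035,.006],[0,0,.14]],ch([(130,25),(257,36),(245,123),(130,118),(170,268)])),
 ("side",[[0,0,.14]],chs([(237,127)]))])
print("cap",q,r,cap(q))
for n,px in(("fuse",(242,256)),("spare_a foot",(209,229)),("drv tip",(312,220)),("drv handle",(313,150)),("spare_b",(476,225))):
    f,cx,cy,T=C["top"]; o=-T[:,:3].T@T[:,3]; d=T[:,:3].T@[(px[0]-cx)/f,(px[1]-cy)/f,1]; print(n,(o-d*o[2]/d[2])[:2])
E
python3 fit0.py
```

```text
chassis [ 0.5183  0.0053 -0.1385] [[-0.3734  0.0219]
 [-0.8293  0.1534]
 [-0.1221  0.3146]
 [-0.4382 -0.4687]
 [-0.7282 -0.979 ]
 [-0.0688 -0.4807]
 [ 0.8746 -1.1838]
 [ 0.7105  0.3539]]
pad [ 0.4378  0.2946 -0.225 ] [[-0.6386  0.1939]
 [-0.8268  0.1518]
 [-0.9377  0.5198]
 [-0.6453  0.4635]
 [-0.8065 -0.4611]
 [ 0.1437 -1.6034]
 [ 0.7582 -0.623 ]]
cover [ 0.4305 -0.3361  0.0467 -0.0576] [[ 0.2725  0.079 ]
 [ 0.1741  0.3602]
 [ 0.0487 -0.1514]
 [-0.6581  0.0548]
 [ 2.5542  1.5939]
 [-0.0546 -0.833 ]
 [-0.2887 -0.2098]
 [-1.7619 -0.2468]]
cap [0.6554 0.0272 3.1931] [[ 21.8129   0.5688]
 [-40.8423  -0.0854]
 [-35.3239   0.4776]
 [ 23.1348  -0.2882]
 [ -0.2331  -0.5722]
 [  0.0694  -0.2221]] (array([[ 0.4993, -0.0514, -0.8649],
       [ 0.0257,  0.9987, -0.0445],
       [ 0.866 ,  0.    ,  0.5   ]]), array([0.6729, 0.0281, 0.0303]))
fuse [0.6152 0.1998]
spare_a foot [0.6815 0.2788]
drv tip [0.699  0.0345]
drv handle [0.8732 0.0302]
spare_b [ 0.6799 -0.3525]
```

```bash
sed -i 's/\[\[.035,-.035,0\],\[.035,.035,0\],\[-.035,.035,.006\],\[-.035,-.035,.006\],/[[.035,.035,0],[.035,-.035,0],[-.035,-.035,.006],[-.035,.035,.006],/' fit0.py
cat >> fit0.py <<'E'
Rc,o=cap(q)
np.savez("cap.npz",R=Rc,o=o)
E
cat >> h.py <<'E'
def go(Rt,pt):
    "shift/turn in mm/deg from the measured TCP pose to Rt,pt"
    from cell import arm
    s=arm.read_state(); w=s["ee_rot"]; R0=R.from_quat([w[1],w[2],w[3],w[0]])
    print("shift",np.round((pt-s["position"])*1e3,1),"turn",np.round((R.from_matrix(Rt)*R0.inv()).as_rotvec(degrees=True),1))
E
python3 fit0.py | grep -A9 cap
python3 - <<'E'
from h import *
d=np.load("cap.npz");Rc,o=d["R"],d["o"]
for tilt in (0,12): # tool raised towards vertical by tilt about y_c
    B=np.c_[-Rc[:,0],Rc[:,1],-Rc[:,2]]
    Rt=R.from_rotvec(np.radians(tilt)*Rc[:,1]).as_matrix()@B
    g=o+.108*Rc[:,2]; p=g-.006*Rt[:,2]
    print(tilt,Rt[:,2],p); go(Rt,p)
E
```

```text
cap [0.6551 0.0116 3.0435] [[ 0.159   0.4311]
 [-0.7229  0.0939]
 [ 0.6862  0.6545]
 [-0.2338 -0.4454]
 [-0.1798 -0.6012]
 [ 0.0727 -0.2826]] (array([[ 0.4976,  0.0979, -0.8619],
       [-0.049 ,  0.9952,  0.0848],
       [ 0.866 ,  0.    ,  0.5   ]]), array([0.6725, 0.0098, 0.0303]))
fuse [0.6152 0.1998]
spare_a foot [0.6815 0.2788]
0 [ 0.86186336 -0.08480305 -0.5       ] [0.57425447 0.01951401 0.08731089]
shift [ 420.8 -560.2 -134. ] turn [-10.6 -59.1   8.4]
12 [ 0.73957333 -0.07277032 -0.66913061] [0.57498821 0.01944181 0.08832567]
shift [ 421.5 -560.3 -133. ] turn [ -8.4 -47.3   8.7]
```

>>> apply_moves(targets="87 200 -270 60 -5 -30 4; 87 421 -560 40 -10.6 -59.1 8.4; 87 421 -560 40 -10.6 -59.1 8.4; 87 421 -560 40 -10.6 -59.1 8.4; 87 421 -560 40 -10.6 -59.1 8.4; 87 421 -560 40 -10.6 -59.1 8.4; 87 421 -560 40 -10.6 -59.1 8.4; 87 421 -560 40 -10.6 -59.1 8.4; 87 421 -560 40 -10.6 -59.1 8.4; 87 421 -560 40 -10.6 -59.1 8.4")

```text
time: 1.1
position: [0.4654, 0.2, 0.2492]
ee_rot: [0.495, 0.043, 0.867, -0.032]
contact_force: [0.6, 0.9, -0.4]
opening: 0.989
finger_force: 0.0
```

>>> apply_moves(targets="87 0 0 0 0 0 0")

```text
time: 1.2
position: [0.4687, 0.1933, 0.2531]
ee_rot: [0.497, 0.051, 0.866, -0.034]
contact_force: [-0.0, -0.9, -0.1]
opening: 0.991
finger_force: 0.0
```

```bash
cat > g.py <<'E'
from h import *
d=np.load("cap.npz");Rc,o=d["R"],d["o"]
B=np.c_[-Rc[:,0],Rc[:,1],-Rc[:,2]]; p=o+.108*Rc[:,2]-.006*B[:,2]
go(B,p)
E
python3 g.py
```

```text
shift [ 105.5 -173.8 -165.8] turn [ 0.5 -0.3  1.4]
```

>>> apply_moves(targets="87 105.5 -173.8 -60 0.5 -0.3 1.4; 87 105.5 -173.8 -60 0.5 -0.3 1.4; 87 105.5 -173.8 -60 0.5 -0.3 1.4; 87 105.5 -173.8 -60 0.5 -0.3 1.4; 87 105.5 -173.8 -60 0.5 -0.3 1.4; 87 105.5 -173.8 -60 0.5 -0.3 1.4")

```text
time: 1.8
position: [0.5817, 0.0259, 0.1904]
ee_rot: [0.496, 0.04, 0.867, -0.022]
contact_force: [-1.7, -0.6, -0.3]
opening: 0.991
finger_force: 0.0
```

```bash
python3 g.py; python3 - <<'E'
from cell import vision
import cv2
d=vision.get_image("side"); cv2.imwrite("pics/s1.png",cv2.resize(d["color"][100:360,200:500,::-1],None,fx=2,fy=2))
E
```

```text
shift [  -7.4   -6.3 -103.1] turn [-0.1 -0.5 -0.3]
```

View pics/s1.png

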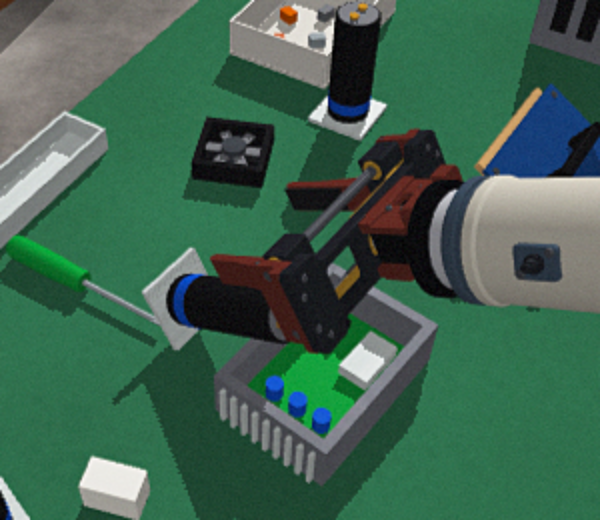

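The gripper is tilted 60°, lined up with the can and above it. I'll go down.

>>> apply_moves(targets="87 -4 -5 -40 0 0 0; 87 -4 -5 -60 0 0 0; 87 -4 -5 -60 0 0 0; 87 -4 -5 -60 0 0 0")

```text
time: 2.25
position: [0.5782, 0.0261, 0.1341]
ee_rot: [0.498, 0.037, 0.866, -0.02]
contact_force: [-0.5, -0.4, -0.2]
opening: 0.994
finger_force: 0.0
```

```bash
python3 g.py
```

```text
shift [ -4.   -6.6 -46.8] turn [-0.1 -0.2 -0.8]
```

>>> apply_moves(targets="87 -4 -6.6 -20 0 0 -0.5; 87 -4 -6.6 -46 0 0 -0.5; 87 -4 -6.6 -46 0 0 -0.5; 87 -4 -6.6 -46 0 0 -0.5")

```text
time: 2.65
position: [0.5795, 0.0191, 0.0909]
ee_rot: [0.496, 0.042, 0.867, -0.023]
contact_force: [-0.4, 0.5, 1.0]
opening: 0.99
finger_force: 0.0
```

```bash
python3 g.py
```

```text
shift [-5.2  0.4 -3.6] turn [-0.1 -0.4 -0.2]
```

>>> apply_moves(targets="87 -5 0 -3.5 0 0 0; 87 -5 0 -3.5 0 0 0; 87 -5 0 -3.5 0 0 0; 45 -5 0 -3.5 0 0 0; 45 -5 0 -3.5 0 0 0; 45 -5 0 -3.5 0 0 0; 45 -5 0 -3.5 0 0 0; 45 -5 0 -3.5 0 0 0")

```text
time: 3.45
position: [0.5783, 0.0189, 0.0868]
ee_rot: [0.494, 0.043, 0.868, -0.024]
contact_force: [0.2, 0.4, -0.3]
opening: 0.575
finger_force: 0.0
```

```bash
python3 g.py
```

```text
shift [-4.   0.6  0.5] turn [-0.1 -0.7 -0. ]
```

>>> apply_moves(targets="30 0 0 0 0 0 0; 30 0 0 0 0 0 0; 30 0 0 0 0 0 0; 30 0 0 0 0 0 0; 30 0 0 0 0 0 0")

```text
time: 3.95
position: [0.5783, 0.0189, 0.0868]
ee_rot: [0.494, 0.042, 0.868, -0.024]
contact_force: [-0.5, -0.6, 0.2]
opening: 0.563
finger_force: 30.0
```

>>> apply_moves(targets="30 0 0 10 0 0 0; 30 0 0 25 0 0 0; 30 0 0 45 0 0 0; 30 0 0 65 0 0 0; 30 0 0 85 0 0 0; 30 0 0 105 0 0 0; 30 0 0 125 0 0 0; 30 0 0 140 0 0 0; 30 0 0 150 0 0 0; 30 0 0 150 0 0 0")

```text
time: 4.95
position: [0.5822, 0.0196, 0.2391]
ee_rot: [0.494, 0.043, 0.868, -0.024]
contact_force: [-0.1, -0.1, -1.7]
opening: 0.561
finger_force: 30.0
```

```bash
python3 - <<'E'
from h import *
from cell import arm
import json
# target: tool vertical; can yaw aligned w. pad
s=arm.read_state();w=s["ee_rot"];R0=R.from_quat([w[1],w[2],w[3],w[0]]); print(R0.as_matrix(),s["joint_pos"])
yaw=-.225
Rt=np.array([[-np.cos(yaw),-np.sin(yaw),0],[-np.sin(yaw),np.cos(yaw),0],[0,0,-1]])
go(Rt,np.array([.4378,.2946,.22]))
yaw=-np.arctan2(.0979,.9952)
Rt=np.array([[-np.cos(yaw),-np.sin(yaw),0],[-np.sin(yaw),np.cos(yaw),0],[0,0,-1]])
go(Rt,s["position"])
E
```

```text
[[-5.07845972e-01  9.84276466e-02  8.55806326e-01]
 [ 5.01089184e-02  9.95144200e-01 -8.47178702e-02]
 [-8.59989282e-01 -1.40099726e-04 -5.10312076e-01]] [ 0.05373563 -0.85613743  2.22674247 -0.19269261  0.75018068 -1.35095608]
shift [-144.4  275.   -19.1] turn [ 9.6 58.6 -6.6]
shift [0. 0. 0.] turn [ 5.8 59.   0. ]
```

>>> apply_moves(targets="30 0 0 5 0.7 7 0; 30 0 0 10 1.4 14 0; 30 0 0 10 2 21 0; 30 0 0 10 2.8 28 0; 30 0 0 10 3.5 35 0; 30 0 0 10 4.1 42 0; 30 0 0 10 4.8 49 0; 30 0 0 10 5.4 55 0; 30 0 0 10 5.8 59 0; 30 0 0 10 5.8 59 0")

```text
time: 5.95
position: [0.5831, 0.0192, 0.2437]
ee_rot: [-0.003, 0.049, 0.999, -0.001]
contact_force: [-0.7, 0.2, -3.2]
opening: 0.564
finger_force: 30.0
```

```bash
python3 - <<'E'
from h import *
yaw=-.225
Rt=np.array([[-np.cos(yaw),-np.sin(yaw),0],[-np.sin(yaw),np.cos(yaw),0],[0,0,-1]])
go(Rt,np.array([.4378,.2946,.22]))
from cell import vision
import cv2
d=vision.get_image("side"); cv2.imwrite("pics/s2.png",d["color"][:,:,::-1])
E
```

```text
shift [-145.3  275.4  -23.7] turn [ 0.  -0.4 -7.2]
```

View pics/s2.png

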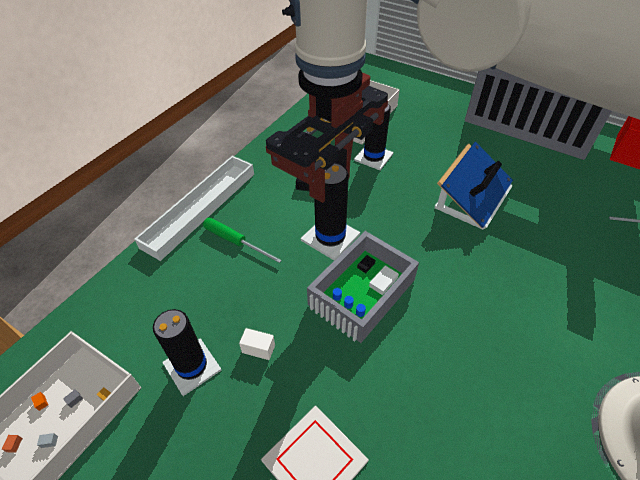

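>>> apply_moves(targets="30 -20 30 0 0 0 -1; 30 -40 70 0 0 0 -2; 30 -60 110 0 0 0 -3; 30 -80 150 0 0 0 -4; 30 -100 190 -10 0 0 -5; 30 -120 225 -20 0 0 -6; 30 -135 255 -30 0 0 -7; 30 -143 275 -40 0 -0.4 -7.2; 30 -143 275 -50 0 -0.4 -7.2; 30 -143 275 -50 0 -0.4 -7.2")

```text
time: 7.0
position: [0.4379, 0.2941, 0.1953]
ee_rot: [0.002, 0.111, 0.994, -0.001]
contact_force: [0.1, -0.3, -3.3]
opening: 0.564
finger_force: 30.0
```

```bash
python3 - <<'E'
from h import *
yaw=-.225
Rt=np.array([[-np.cos(yaw),-np.sin(yaw),0],[-np.sin(yaw),np.cos(yaw),0],[0,0,-1]])
go(Rt,np.array([.4393,.2946,.118]))
from cell import vision,arm
import cv2
print(arm.read_state()["contact_force"])
a=vision.get_image("side")["color"];b=vision.get_image("top")["color"]
M=np.zeros((480,800,3),np.uint8); M[:480,:300]=cv2.resize(a[280:480,235:360],(300,480)); M[:480,320:800]=cv2.resize(b[255:375,145:265],(480,480))
cv2.imwrite("pics/s3.png",M[:,:,::-1])
E
```

```text
shift [  1.4   0.5 -77.3] turn [ 0.1  0.3 -0.2]
[ 0.06717655 -0.27627013 -3.3120311 ]
```

View pics/s3.png

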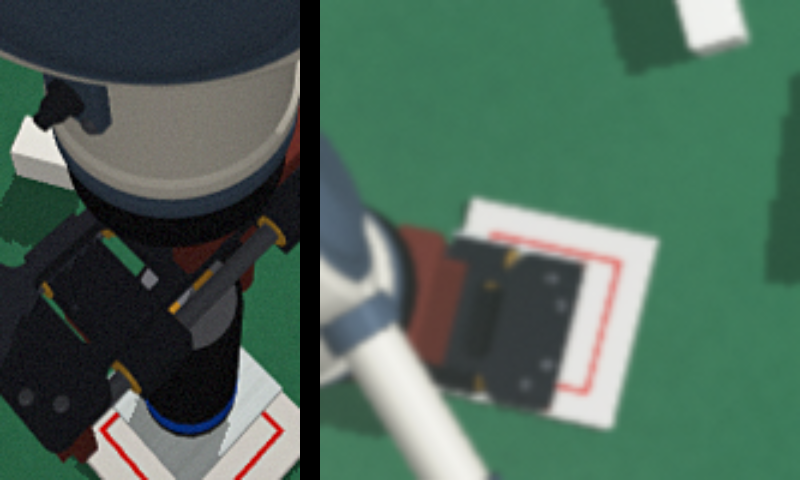

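The can hangs upright over the pad, with its foot inside the red square. I'll lower it.

>>> apply_moves(targets="30 1.4 0 -20 0 0 0; 30 1.4 0 -45 0 0 0; 30 1.4 0 -65 0 0 0; 30 1.4 0 -72 0 0 0; 30 1.4 0 -74 0 0 0; 30 1.4 0 -75 0 0 0; 30 1.4 0 -75 0 0 0")

```text
time: 7.8
position: [0.4411, 0.2947, 0.1234]
ee_rot: [0.004, 0.112, 0.994, 0.001]
contact_force: [-0.3, 0.7, -2.3]
opening: 0.566
finger_force: 30.0
```

>>> apply_moves(targets="30 0 0 -0.5 0 0 0; 30 0 0 -1 0 0 0; 30 0 0 -1.5 0 0 0; 30 0 0 -2 0 0 0; 30 0 0 -2 0 0 0")

```text
time: 8.3
position: [0.4403, 0.2946, 0.1199]
ee_rot: [0.003, 0.111, 0.994, -0.0]
contact_force: [-0.4, -0.4, -2.3]
opening: 0.559
finger_force: 30.0
```

>>> apply_moves(targets="30 0 0 -0.5 0 0 0; 30 0 0 -1 0 0 0; 30 0 0 -1.5 0 0 0; 30 0 0 -2 0 0 0; 30 0 0 -2 0 0 0")

```text
time: 8.8
position: [0.4404, 0.2946, 0.1181]
ee_rot: [0.003, 0.112, 0.994, -0.0]
contact_force: [0.6, -0.5, -0.8]
opening: 0.56
finger_force: 30.0
```

>>> apply_moves(targets="30 0 0 -0.5 0 0 0; 30 0 0 -1 0 0 0; 30 0 0 -1.5 0 0 0; 30 0 0 -1.5 0 0 0")

```text
time: 9.2
position: [0.441, 0.2945, 0.1179]
ee_rot: [0.004, 0.112, 0.994, 0.0]
contact_force: [-0.1, -2.4, 5.3]
opening: 0.564
finger_force: 30.0
```

>>> apply_moves(targets="30 0 0 1 0 0 0; 51 0 0 1 0 0 0; 56 0 0 1 0 0 0; 65 0 0 1 0 0 0; 75 0 0 1 0 0 0; 87 0 0 1 0 0 0; 87 0 0 1 0 0 0")

```text
time: 9.9
position: [0.4404, 0.2946, 0.1174]
ee_rot: [0.003, 0.112, 0.994, -0.0]
contact_force: [-0.2, 0.1, 0.0]
opening: 0.96
finger_force: 0.0
```

>>> apply_moves(targets="87 0 0 10 0 0 0; 87 0 0 30 0 0 0; 87 0 0 60 0 0 0; 87 0 0 100 0 0 0; 87 0 -40 130 0 0 0; 87 0 -90 140 0 0 0; 87 0 -140 140 0 0 0; 87 0 -190 140 0 0 0; 87 0 -240 140 0 0 0; 87 0 -290 140 0 0 0")

```text
time: 10.9
position: [0.4399, 0.0038, 0.2587]
ee_rot: [0.004, 0.111, 0.994, -0.0]
contact_force: [1.1, 0.3, 0.2]
opening: 0.988
finger_force: 0.0
```

```bash
python3 - <<'E'
from cell import vision
import cv2,numpy as np
a=vision.get_image("side")["color"];b=vision.get_image("top")["color"];w=vision.get_image("wrist")
print(w["fx"],w["cx"],w["cy"],w["camera_from_world"])
M=np.zeros((600,800,3),np.uint8)
c=lambda im,u,v,W,H,s:cv2.resize(im[v:v+H,u:u+W],None,fx=s,fy=s,interpolation=cv2.INTER_CUBIC)
M[:300,:300]=c(b,160,290,75,75,4); M[310:590,:300]=c(a,240,340,150,140,2)
M[:440,310:790]=c(w["color"],0,0,640,480,1)[20:460,80:560]
cv2.imwrite("pics/s4.png",M[:,:,::-1])
E
```

```text
371.64829954431775 320.4611805574149 238.804262151755 [[ 2.28936251e-01  9.73440947e-01 -9.56513789e-04 -1.01926741e-01]
 [ 9.42510577e-01 -2.21416025e-01  2.50297335e-01 -4.54471080e-01]
 [ 2.43437887e-01 -5.82036577e-02 -9.68168544e-01  3.16371525e-01]
 [ 0.00000000e+00  0.00000000e+00  0.00000000e+00  1.00000000e+00]]
```

View pics/s4.png

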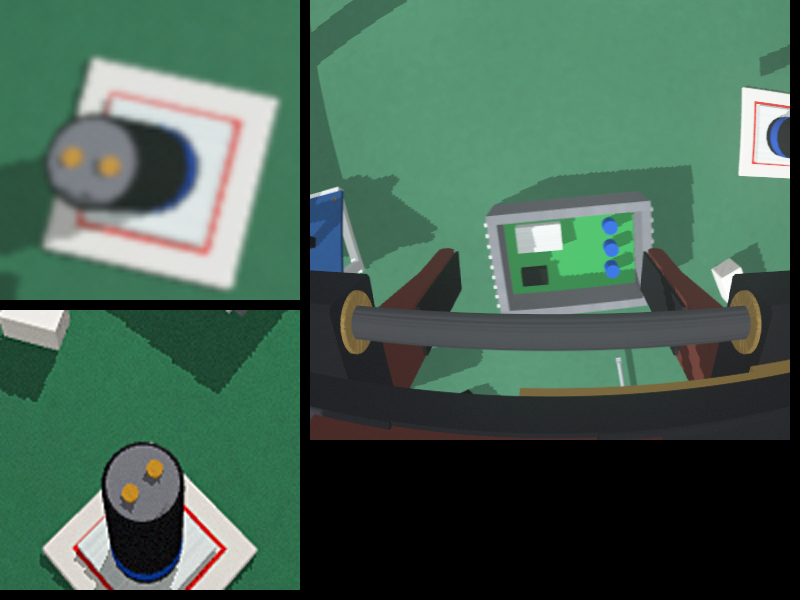

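The capacitor stands upright, centred in the red square; all else is unmoved. Next is the cover.

```bash
cat > c.py <<'E'
from h import *
from cell import arm
Rc=(R.from_euler("z",-.0576)*R.from_euler("y",-30,degrees=True)).as_matrix(); o=np.array([.4305,-.3361,.0467])
B=np.c_[Rc[:,1],Rc[:,0],-Rc[:,2]]
p=o+.037*Rc[:,2]-.006*B[:,2]
print(arm.read_state()["joint_pos"],p,B[:,2])
for k in(.12,.07,0): go(B,p-k*B[:,2])
E
python3 c.py
```

```text
[-7.01162141e-02 -3.32069804e-01  1.55623745e+00 -8.06560392e-04
  1.91096609e+00 -1.41145568e+00] [ 0.40903566 -0.33486228  0.08393909] [ 0.49917079 -0.02878408 -0.8660254 ]
shift [ -91.1 -334.3  -70.5] turn [ 19.8 -25.8 -78.1]
shift [ -66.2 -335.7 -113.8] turn [ 19.8 -25.8 -78.1]
shift [ -31.2 -337.8 -174.5] turn [ 19.8 -25.8 -78.1]
```

>>> apply_moves(targets="60 -30 -40 0 2 -2.6 -8; 60 -50 -80 0 4 -5 -15.6; 60 -65 -120 0 6 -7.7 -23.4; 60 -80 -160 0 8 -10.3 -31; 60 -91 -200 0 10 -13 -39; 60 -91 -240 0 12 -15.5 -47; 60 -91 -280 0 14 -18 -55; 60 -91 -310 0 16 -20.6 -62.5; 60 -91 -334 0 18 -23.2 -70; 60 -91 -334 -10 19.8 -25.8 -78.1")

```text
time: 12.05
position: [0.35, -0.3302, 0.2483]
ee_rot: [0.189, 0.702, 0.663, 0.178]
contact_force: [-0.6, 0.2, -0.2]
opening: 0.685
finger_force: 0.0
```

>>> apply_moves(targets="60 0 0 -10 0 0 0; 60 0 0 -20 0 0 0; 60 0 0 -20 0 0 0")

```text
time: 12.35
position: [0.3498, -0.3272, 0.226]
ee_rot: [0.187, 0.699, 0.667, 0.178]
contact_force: [-0.3, -0.5, -0.3]
opening: 0.681
finger_force: 0.0
```

```bash
python3 c.py
```

```text
[-1.16038803 -0.57039926  1.86631573  0.46337146  1.5944248  -1.04419732] [ 0.40903566 -0.33486228  0.08393909] [ 0.49917079 -0.02878408 -0.8660254 ]
shift [ -0.7  -4.2 -38.1] turn [ 0.  -0.1 -0.7]
shift [ 24.3  -5.7 -81.4] turn [ 0.  -0.1 -0.7]
shift [  59.2   -7.7 -142. ] turn [ 0.  -0.1 -0.7]
```

>>> apply_moves(targets="60 0 -3 -20 0 0 0; 60 0 -5 -38 0 0 -0.7; 60 12 -5 -60 0 0 -0.7; 60 24 -6 -81 0 0 -0.7; 60 24 -6 -81 0 0 -0.7; 60 24 -6 -81 0 0 -0.7")

```text
time: 12.95
position: [0.3738, -0.3338, 0.1471]
ee_rot: [0.189, 0.703, 0.663, 0.177]
contact_force: [0.3, 0.4, -0.7]
opening: 0.689
finger_force: 0.0
```

```bash
python3 c.py; python3 - <<'E'
from cell import vision
import cv2,numpy as np
a=vision.get_image("side")["color"];b=vision.get_image("wrist")["color"]
M=np.zeros((500,800,3),np.uint8)
M[:480,:400]=cv2.resize(a[100:340,400:600],None,fx=2,fy=2); M[:360,410:800]=b[100:460,125:515]
cv2.imwrite("pics/s5.png",M[:,:,::-1])
E
```

```text
[-1.10685417 -0.52909407  1.97903377  0.45139027  1.42548808 -1.05340318] [ 0.40903566 -0.33486228  0.08393909] [ 0.49917079 -0.02878408 -0.8660254 ]
shift [-24.7   2.4  40.8] turn [ 0.1 -0.1  0.1]
shift [ 0.3  1.  -2.5] turn [ 0.1 -0.1  0.1]
shift [ 35.2  -1.  -63.1] turn [ 0.1 -0.1  0.1]
```

View pics/s5.png

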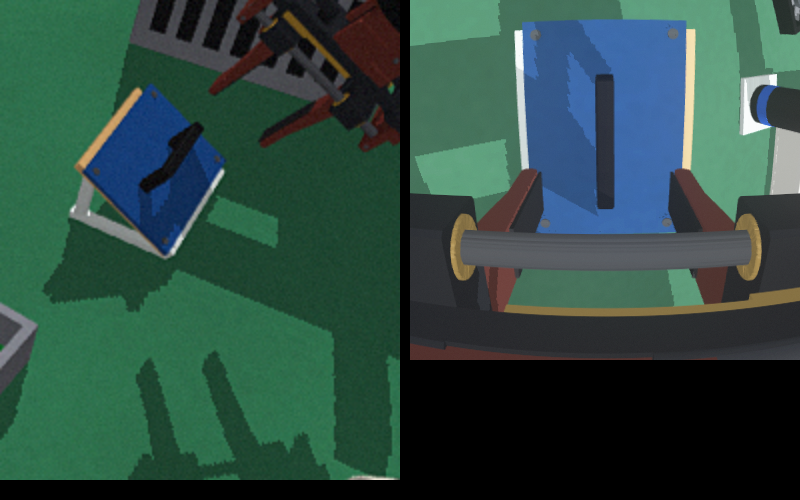

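The bar lies between the open fingers and is aligned with them. I'll go in along the tool axis.

>>> apply_moves(targets="60 9 0 -17 0 0 0; 60 18 -0.5 -33 0 0 0; 60 27 -1 -49 0 0 0; 60 33 -1 -59 0 0 0; 60 35 -1 -63 0 0 0; 60 35 -1 -63 0 0 0; 60 35 -1 -63 0 0 0")

```text
time: 13.75
position: [0.4084, -0.3359, 0.0846]
ee_rot: [0.19, 0.704, 0.662, 0.176]
contact_force: [0.6, 0.1, 0.2]
opening: 0.681
finger_force: 0.0
```

```bash
python3 c.py|tail -1
```

```text
shift [ 0.6  1.  -0.7] turn [0.2 0.  0.3]
```

>>> apply_moves(targets="30 0 0 0 0 0 0; 20 0 0 0 0 0 0; 15 0 0 0 0 0 0; 10 0 0 0 0 0 0; 5 0 0 0 0 0 0; 5 0 0 0 0 0 0; 5 0 0 0 0 0 0; 5 0 0 0 0 0 0")

```text
time: 14.55
position: [0.4093, -0.3356, 0.0846]
ee_rot: [0.19, 0.704, 0.662, 0.177]
contact_force: [3.3, -0.7, 3.7]
opening: 0.119
finger_force: 30.0
```

>>> apply_moves(targets="5 -2 0 3.5 0 0 0; 5 -5 0 9 0 0 0; 5 -10 0 17 0 0 0; 5 -15 0 26 0 0 0; 5 -20 0 40 0 0 0; 5 -20 0 60 0 0 0; 5 -20 0 80 0 0 0; 5 -20 0 95 0 0 0; 5 -20 0 100 0 0 0; 5 -20 0 100 0 0 0")

```text
time: 15.55
position: [0.3882, -0.3357, 0.1842]
ee_rot: [0.19, 0.704, 0.662, 0.176]
contact_force: [-0.3, 0.1, -3.1]
opening: 0.123
finger_force: 30.0
```

```bash
cat > pl.py <<'E'
from h import *
from cell import arm
import sys
x,y,yaw,z=[float(v) for v in sys.argv[1:5]]
c,s=np.cos(yaw),np.sin(yaw)
B=np.array([[-s,c,0],[c,s,0],[0,0,-1]])  # tool y = cover x, tool x = cover y
go(B,np.array([x,y,z])); st=arm.read_state(); print(st["joint_pos"],st["contact_force"],st["time"])
E
python3 pl.py .5183 .0053 -.1385 .14
```

```text
shift [130.1 341.  -44.2] turn [ 3.2 29.8 -4.3]
[-1.07492154 -0.50481731  1.8972771   0.43897105  1.4613532  -0.99763819] [-0.29815071  0.11085895 -3.09882206] 15.55
```

>>> apply_moves(targets="5 5 20 10 0.3 3 -0.4; 5 15 45 10 0.7 6.5 -0.9; 5 30 80 10 1.1 10 -1.4; 5 45 120 10 1.5 14 -2; 5 60 160 10 1.9 18 -2.5; 5 75 200 10 2.3 22 -3; 5 90 240 0 2.8 26 -3.6; 5 105 280 -10 3.2 29.8 -4.3; 5 120 315 -20 3.2 29.8 -4.3; 5 130 341 -25 3.2 29.8 -4.3")

```text
time: 16.55
position: [0.5184, 0.0084, 0.1552]
ee_rot: [-0.002, 0.754, 0.657, -0.001]
contact_force: [0.3, -0.6, -3.0]
opening: 0.125
finger_force: 30.0
```

>>> apply_moves(targets="5 0 0 -15 0 0 0; 5 0 0 -20 0 0 0; 5 0 0 -20 0 0 0; 5 0 0 -20 0 0 0; 5 0 0 -20 0 0 0")

```text
time: 17.05
position: [0.5185, 0.0046, 0.1393]
ee_rot: [0.0, 0.755, 0.656, 0.001]
contact_force: [-0.5, -0.3, -3.0]
opening: 0.126
finger_force: 30.0
```

```bash
python3 pl.py .5183 .0053 -.1385 .14;  python3 - <<'E'
from cell import vision
import cv2,numpy as np
a=vision.get_image("side")["color"];b=vision.get_image("top")["color"]
cv2.imwrite("pics/sraw6.png",a[:,:,::-1]);cv2.imwrite("pics/traw6.png",b[:,:,::-1])
M=np.zeros((600,800,3),np.uint8)
c=lambda im,u,v,W,H,s:cv2.resize(im[v:v+H,u:u+W],None,fx=s,fy=s,interpolation=cv2.INTER_CUBIC)
M[:420,:440]=c(b,270,240,110,105,4)
M[:450,445:800]=c(a,285,200,355//2+1,150,3)[:,:355] if 0 else c(a,300,190,118,150,3)[:,:355].repeat(1,0) if 0 else cv2.resize(a[190:355,295:425],(355,450))
cv2.imwrite("pics/s6.png",M[:,:,::-1])
E
```

```text
shift [-0.2  0.7  0.7] turn [-0.1  0.1  0.1]
[-5.76085118e-02 -1.31390751e-01  1.59684275e+00  1.34996937e-03
  1.67448043e+00  8.32123982e-02] [-0.53149484 -0.3246804  -3.04087953] 17.05
```

View pics/s6.png

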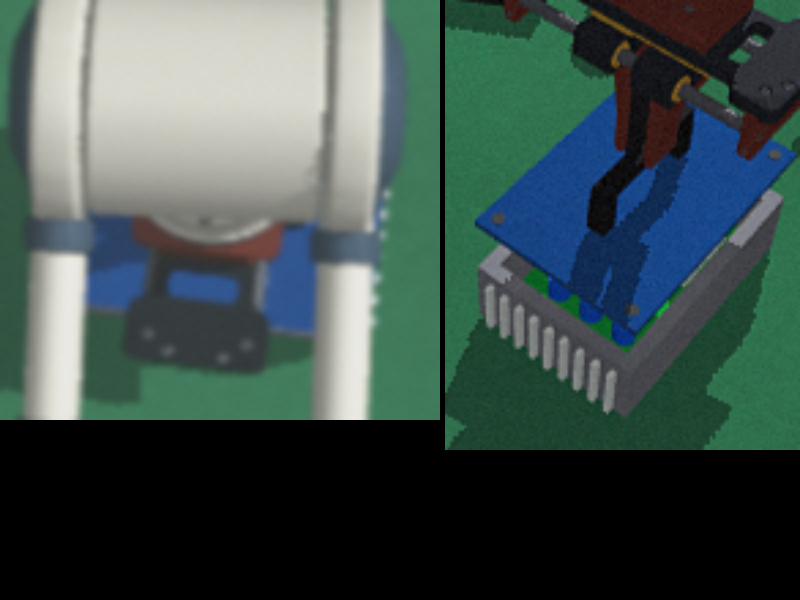

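The cover hangs level over the chassis, with its side-view corners at about (478,225), (635,333) and (796,155). I'll measure the offset in numbers.

```bash
cat > m.py <<'E'
from h import *
import cv2,sys
np.set_printoptions(precision=4,suppress=True)
def edges(n,img,zu,x,y,yaw,ks=((1,0),(0,1),(-1,0),(0,-1))):
    "sub-pixel blue/non-blue crossings along normals of the plate's projected top edges -> list (u,v)"
    im=cv2.GaussianBlur(img.astype(float),(0,0),.6); b=im[...,0]-.5*(im[...,1]+im[...,2]) # BGR blueness
    c,s=np.cos(yaw),np.sin(yaw); out=[]
    for i,j in ks:
        for t in np.linspace(-.85,.85,35):
            l=np.array([i*.06 if i else t*.06, j*.085 if j else t*.085]); nl=np.array([i,j])
            W=lambda d:np.r_[np.array([[c,-s],[s,c]])@(l+d*nl)+[x,y],zu+(.005)]
            a=np.arange(-.009,.0091,.0005); P=np.array([proj(n,W(d))[0] for d in a])
            v=cv2.remap(b.astype(np.float32),P[:,:1].astype(np.float32),P[:,1:].astype(np.float32),cv2.INTER_LINEAR).ravel()
            hi,lo=v[:6].mean(),v[-6:].mean()
            if hi-lo<30: continue
            k=np.flatnonzero((v[:-1]>(hi+lo)/2)&(v[1:]<=(hi+lo)/2))
            if len(k)==1: out.append((i,j,t,a[k[0]]*1e3))
    return np.array(out)
if __name__=="__main__":
    img={"side":cv2.imread(sys.argv[1]),"top":cv2.imread(sys.argv[2])}
    x,y,yaw,zu=map(float,sys.argv[3:7])
    for n in img:
        E=edges(n,img[n],zu,x,y,yaw)
        for k in ((1,0),(0,1),(-1,0),(0,-1)):
            e=E[(E[:,0]==k[0])&(E[:,1]==k[1])] if len(E) else E
            if len(e)>4: p=np.polyfit(e[:,2],e[:,3],1); print(n,k,len(e),"offset mm %.1f, slope mm over half edge %.1f, spread %.1f"%(np.median(e[:,3]),p[0],e[:,3].std()))
E
python3 m.py pics/sraw6.png pics/traw6.png .5185 .0046 -.1385 .0963
python3 - <<'E'
from h import *
P=np.array([(478,225),(635,333),(796,155)],float); px=(P-[445,0]+.5)/[355/130,450/165]-.5+[295,190]
f=lambda p:(R.from_euler("z",p[2]).as_matrix(),np.array([p[0],p[1],.1013]))
print(fit(f,[.5,0,0],[("side",[[.06,.085,0],[-.06,.085,0],[-.06,-.085,0]],px)]))
E
```

```text
side (1, 0) 27 offset mm 0.5, slope mm over half edge 0.3, spread 0.3
side (0, 1) 22 offset mm 1.5, slope mm over half edge -1.8, spread 1.4
side (-1, 0) 34 offset mm 0.5, slope mm over half edge -0.4, spread 0.3
side (0, -1) 7 offset mm -1.5, slope mm over half edge -8.7, spread 3.0
top (-1, 0) 14 offset mm 0.0, slope mm over half edge -0.4, spread 1.8
(array([ 0.5176935 ,  0.00645151, -0.13783363]), array([[-1.07994855, -0.46976626],
       [ 0.4353142 ,  0.50975165],
       [ 0.33474294, -0.23308187]]))
```

The cover is within about 1 mm of the chassis position, so I'll lower it.

>>> apply_moves(targets="5 0 0 -10 0 0 0; 5 0 0 -20 0 0 0; 5 0 0 -28 0 0 0; 5 0 0 -34 0 0 0; 5 0 0 -37 0 0 0; 5 0 0 -38 0 0 0; 5 0 0 -38 0 0 0")

```text
time: 17.85
position: [0.5184, 0.0056, 0.1005]
ee_rot: [-0.0, 0.755, 0.656, 0.001]
contact_force: [0.5, -0.3, -3.7]
opening: 0.123
finger_force: 30.0
```

>>> apply_moves(targets="5 0 0 -0.5 0 0 0; 5 0 0 -1 0 0 0; 5 0 0 -1.5 0 0 0; 5 0 0 -2 0 0 0; 5 0 0 -2 0 0 0")

```text
time: 18.35
position: [0.5183, 0.0056, 0.0984]
ee_rot: [-0.0, 0.755, 0.656, 0.001]
contact_force: [-0.1, 0.7, -3.7]
opening: 0.121
finger_force: 30.0
```

>>> apply_moves(targets="5 0 0 -0.5 0 0 0; 5 0 0 -1 0 0 0; 5 0 0 -1 0 0 0")

```text
time: 18.65
position: [0.5183, 0.0056, 0.0973]
ee_rot: [-0.0, 0.755, 0.656, 0.001]
contact_force: [-0.2, 0.7, -2.8]
opening: 0.122
finger_force: 30.0
```

>>> apply_moves(targets="5 0 0 -0.5 0 0 0; 5 0 0 -1 0 0 0; 5 0 0 -1 0 0 0")

```text
time: 18.95
position: [0.5184, 0.0056, 0.0965]
ee_rot: [-0.0, 0.755, 0.656, 0.001]
contact_force: [-0.2, 0.4, -3.4]
opening: 0.12
finger_force: 30.0
```

>>> apply_moves(targets="5 0 0 -0.5 0 0 0; 5 0 0 -1 0 0 0; 5 0 0 -1 0 0 0")

```text
time: 19.25
position: [0.5184, 0.0056, 0.0964]
ee_rot: [-0.0, 0.755, 0.656, 0.001]
contact_force: [-3.3, 1.2, 4.2]
opening: 0.118
finger_force: 30.0
```

>>> apply_moves(targets="5 0 0 -0.5 0 0 0; 5 0 0 -1 0 0 0; 5 0 0 -1 0 0 0")

```text
time: 19.55
position: [0.5185, 0.0056, 0.0963]
ee_rot: [0.0, 0.755, 0.656, 0.001]
contact_force: [-6.5, 0.7, 8.9]
opening: 0.125
finger_force: 30.0
```

Contact. I'll check the alignment before letting go.

```bash
python3 - <<'E'
from cell import vision
import cv2
for n in("side","top"): cv2.imwrite(f"pics/{n}7.png",vision.get_image(n)["color"][:,:,::-1])
E
python3 m.py pics/side7.png pics/top7.png .5183 .0053 -.1385 .055
```

```text
side (1, 0) 29 offset mm -0.5, slope mm over half edge -1.0, spread 1.0
side (0, 1) 31 offset mm 3.0, slope mm over half edge -0.7, spread 0.5
side (-1, 0) 34 offset mm 1.0, slope mm over half edge 0.1, spread 0.3
side (0, -1) 9 offset mm -0.5, slope mm over half edge 0.4, spread 0.3
top (-1, 0) 14 offset mm 0.0, slope mm over half edge -0.4, spread 1.7
```

```bash
python3 - <<'E'
from h import *
flat=lambda p:(R.from_euler("z",p[2]).as_matrix(),np.array([p[0],p[1],0]))
L=[[.06,.085,.055],[.06,-.085,.055],[-.06,-.085,.055],[-.06,.085,.055]]
s=m([(128,220),(302,48),(461,146),(292,335)],0,0,265,215,3);t=m([(66,211),(370,247),(343,462),(37,427)],0,0,275,210,4)
for n,p in(("side",s),("top",t)): print(n,*fit(flat,[.5,0,0],[(n,L,p)]))
E
```

```text
side [ 0.51807829  0.0065472  -0.14144164] [[-1.07133344 -0.55781858]
 [-0.12886829 -0.01276939]
 [ 0.75728996 -0.53587042]
 [ 0.25587475  0.98481644]]
top [ 0.51828156  0.00432968 -0.13629077] [[-0.01172872  0.08841802]
 [-0.4453988   0.05408082]
 [ 0.38929864  0.22708881]
 [ 0.04913433 -0.38474856]]
```

Compared in the same camera, they agree to within 1 mm. I'll release.

>>> apply_moves(targets="5 0 0 1 0 0 0; 5 0 0 2 0 0 0; 12 0 0 2 0 0 0; 20 0 0 2 0 0 0; 30 0 0 2 0 0 0; 45 0 0 2 0 0 0; 45 0 0 2 0 0 0; 45 0 0 2 0 0 0")

```text
time: 20.45
position: [0.5184, 0.0055, 0.0964]
ee_rot: [-0.0, 0.755, 0.656, 0.001]
contact_force: [-0.4, -0.3, 0.5]
opening: 0.502
finger_force: 0.0
```

>>> apply_moves(targets="45 0 0 10 0 0 0; 45 0 0 25 0 0 0; 45 0 0 50 0 0 0; 45 0 0 80 0 0 0; 45 0 0 120 0 0 0; 45 -40 -40 150 0 0 0; 45 -80 -80 160 0 0 0; 45 -100 -120 160 0 0 0; 45 -100 -150 160 0 0 0; 45 -100 -150 160 0 0 0")

```text
time: 21.45
position: [0.4171, -0.1483, 0.2587]
ee_rot: [0.002, 0.757, 0.654, 0.001]
contact_force: [0.3, 0.6, 0.1]
opening: 0.512
finger_force: 0.0
```

```bash
python3 - <<'E'
from cell import vision
import cv2
for n in("side","top"): cv2.imwrite(f"pics/{n}8.png",vision.get_image(n)["color"][:,:,::-1])
E
python3 m.py pics/side8.png pics/top8.png .5183 .0053 -.1385 .055
python3 - <<'E'
import cv2,numpy as np
a=cv2.imread("pics/side8.png").astype(int);b=cv2.imread("pics/side7.png").astype(int)
d=cv2.imread("pics/side0.png").astype(int)
for n,(u0,u1,v0,v1) in dict(spare_a=(150,225,300,395),fuse=(235,280,320,365),fan=(290,340,150,195),spare_b=(350,395,95,170),driver=(200,280,210,265)).items(): print(n,np.abs(a-d)[v0:v1,u0:u1].mean().round(1))
E
```

```text
side (1, 0) 35 offset mm -0.5, slope mm over half edge -0.2, spread 0.4
side (0, 1) 31 offset mm 2.5, slope mm over half edge -0.2, spread 0.4
side (-1, 0) 34 offset mm 1.0, slope mm over half edge 0.1, spread 0.3
side (0, -1) 35 offset mm -1.5, slope mm over half edge 0.1, spread 0.5
top (1, 0) 35 offset mm 0.0, slope mm over half edge -0.0, spread 0.3
top (0, 1) 35 offset mm 0.5, slope mm over half edge -0.0, spread 0.6
top (-1, 0) 35 offset mm 0.0, slope mm over half edge -0.0, spread 0.3
top (0, -1) 35 offset mm -1.0, slope mm over half edge 0.0, spread 0.4
spare_a 4.0
fuse 3.2
fan 4.2
spare_b 3.9
driver 5.7
```

```bash
python3 -c "
from cell import arm; print(arm.hand_in())"
```

```text
the job is handed in; nothing more can be done
None
```

The job is handed in at about 21.5 s: the capacitor stands upright inside the pad's red square, and the cover sits on the chassis about 1–2 mm off and under 1 degree out by the camera measurements, with none of the bystanders touched.

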